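# Stand the bingo board up for the class and lock its stand

### The arm

A 6-joint arm with a two-finger parallel gripper is mounted at the origin on the work surface. World frame = base frame: x ahead of the robot, y to its left, z up, the work surface at z = 0. Lengths are in m, angles in rad, forces in N, time in s.
With the tool pointing down it reaches from about 0.3 to 0.875 m from the base axis. Payload 4.2 kg.
Tool frame: the origin (TCP) lies at the very end of the fingers, on their centre line; the grasp point (between the pads) lies behind it (env.grip_point_offset is the z of the grasp point in the tool frame, in m); z points along the fingers, y is the direction in which the jaws open and shut (so a half turn about z gives the same grasp; the last joint's range is limited). The gripper opens to 85 mm and grips with 20 to 120 N. Pads are 22 mm wide; open, the fingers measure 114 mm over their backs; the gripper's body (76 mm by 85 mm) begins 54 mm behind the grasp point. The pads swing forward as they close: fully open they stand 13 mm farther back than shut.
Start: joints at [1.218, 0.32, 1.565, -0, 1.257, -0.02], TCP at [0.188, 0.543, 0.231] pointing down, gripper open.
Joint ranges: [-3.11, 3.11], [-0.84, 2.01], [0.21, 2.61], [-1.34, 4.49], [0.05, 2.63], [-2.56, 2.56]. Speed limits (rad/s): [2.57, 2.57, 3.14, 3.14, 3.14, 3.14].

### API

Orientations are given as a unit quaternion [x, y, z, w].
In Python, from cell import env, vision gives the robot as it stands. The module is installed in compiled form; this text tells all that it offers.
- The arm moves only by the tool jog_arm, never from a script. Its argument "plan" is text: rows parted by semicolons, each of 5 numbers parted by spaces: the opening, from 0 (shut) to 1 (fully open), then the shift along the tool's x, y, z in mm, then the turn about the tool's z in degrees. A call has 1 to 12 rows; each row shifts and turns the pose as measured when the row begins, along the tool's axes as they then stand; what a row does not reach is not made up. A row lasts 1/10 s, in which the tool goes at most 50 mm and 8.59 degrees, less where a joint would pass 70% of its speed; a pose out of reach is approached as far as the arm can. A call with a gripper value outside its range is refused whole. The fingers move at their own pace and stop on an object; "squeeze" is the grip in N (left out, the last holds). Time passes only in rows, so rows that do not move let the fingers close. It gives the time, the measured TCP pose, the force and the opening at its end, in the units of the state.
- env.read_state(): the state, without advancing time (a new reading comes with each control period).
- vision.capture(name): name is "scene" or "top" or "wrist"; returns the picture (420x560x3 uint8, red, green, blue); there is no depth.
- vision.camera_params(name): a dict with "intrinsics" (3x3 intrinsics, pixels), "R" (3x3) and "t" (3): a world point X has camera coordinates R X + t. Camera axes: x right, y down, z forward; pixel columns grow to the right and rows downward; lengths in m; the calibration is good to about 2 mm. The wrist camera is an equidistant fisheye: a pixel r from the principal point sees the ray r / f radians off the axis. A picture is of the moment at which its call begins: read the wrist's pose just before it. camera_params takes no time and is no camera call; for the wrist camera it gives the pose at the moment of the call.
- env.finish_job(): hands the job in, once; it reports no verdict.
The state is a dict: "t": time; "joint_positions": joint angles; "qvel": joint speeds; "tau": joint torques, N m; "ee_pos": TCP position; "ee_rot": TCP orientation; "contact_force": force on the tool from outside, world axes, zero at the start; "moment": the same for the moment, N m; "opening": finger opening in m.
Only numpy, scipy, OpenCV 4.12 (cv2) and the standard library are available. Lean on these libraries where they do the work, as an engineer would, in place of code of your own. Each camera call takes 0.05 s, during which the arm holds its last target. There are 200 camera calls.

### The job

The black bingo board in the turning stand is leaning over: turn it about its long axis until it stands straight upright, then turn the stand's red knob clockwise as far as it goes, so that the board is locked. Let go of everything, and leave the other things on the desk where they are.

Things in the scene. Friction and masses are not known exactly. Their poses are not given: they have to be found in the camera images.
- frame: Turning stand, fixed: blue base plate 180 x 335 x 10 mm (y -215 to +120), aluminium posts 34 x 12, 160 high, at y = -109 and +109, and a grey column with the red knob outside the -y post. Origin on the desk, midway between the posts; x away from the robot's side, y along the board's axis, z up. The board's axis is 140 mm above the origin, along y. The knob's grip centre is at (-64, -175, 139) mm.
- board (a joint): Angle of the board about its long axis, rad: 0 = upright, positive = top edge leans to the robot's side (frame -x); range -0.6 to 1.1. Black panel, 172 mm long (y), 140 tall, 10 thick, turning about its mid-line. Light friction (0.13 N m) keeps it where it is left.
- board_edge (a point): Middle of the board's top edge, where to take hold, 70 mm from the board's axis. Axes are the board's: x out of the front face (away from the robot's side when upright), y along the edge, z from the axis to the top edge. White balls stand 8 mm out of the front face, only lower than 48 mm below this edge; above that both faces are bare.
- lock (a joint): Locking knob's angle, rad: 0 released, growing clockwise seen from above, stop at 1.25 (locked). Resistance 0.09 N m; stays where left. It drives a round-nosed bolt into a slot in the disc on the board's end, which meets it only with the board upright: within about 0.1 rad the bolt draws the board true; farther off it may strike the disc and the knob jams part-way.
- lock_grip (a point): Centre of the red knob's bar grip (66 long, 15 thick, 28 mm high). Axes turn with the knob: z along its axis, out of the column, tilted 29 degrees (0.50 rad) from vertical to the robot's side (frame -x). The bar's length lies 0.65 rad counter-clockwise about z from this x; at knob angle 0 this y is the frame's y. The column's face is 30 mm below this point along z.
- eraser: board eraser with a yellow back, 110 x 45 x 26 mm, lying on the stand's base plate behind the board; a bystander. Origin at the centre of its underside.
- pen_cup: green pen cup with three pens, 72 mm wide, 95 mm high (pens to 150 mm); a bystander. Origin at the centre of its underside.
- card_box: white card box with red lid, 64 x 94 x 40 mm; a bystander. Origin at the centre of its underside.
- glue_stick: white glue stick with orange cap, 32 mm wide, 95 mm high, standing; a bystander. Origin at the centre of its underside.
- paint_pot: blue paint pot with white cap, 52 mm wide, 60 mm high; a bystander. Origin at the centre of its underside.
- ruler: wooden ruler 200 x 30 x 6 mm lying flat between the stand and the robot; a bystander. Origin at the centre of its underside.
- tape_roll: amber roll of tape lying flat, 76 mm across, 24 mm high; a bystander. Origin at the centre of its underside.

How it is judged:
By the outcome, as a careful person would: the job done as asked, in the order asked, and still so for the second after the job is handed in, with the robot touching nothing.
It also fails if it takes over 48 s, if anything falls off the work surface, if the arm or the gripper's body presses on something with over 40 N, if the wrist force passes 120 N, or if a joint passes its speed limit or range.

## Working session

There is one attempt and no reset: what is moved stays moved. The work goes in short steps, Python scripts to look and compute and a tool call to move; the robot and the scene stay as the last step left them, time stands still between calls to the robot, and variables do not carry over. Pictures are saved under pics/ and viewed, about 8 in all and at most 12, crops included, and the job is handed in when it is done.

Besides the shell and the picture viewer there is one more tool, called after "Call:" in YAML: its name, and indented under it one key for each argument. jog_arm: Moves the arm, as the interface text tells. Its arguments: {"type":"object","properties":{"plan":{"type":"string"},"squeeze":{"type":"number"}},"required":["plan"]}

```bash
mkdir -p pics; cat > h.py <<'E'
import numpy as np, cv2
from cell import env, vision
def ray(name,u,v,p=None):
    p=p or vision.camera_params(name); K=np.array(p["intrinsics"]);R=np.array(p["R"]);t=np.array(p["t"])
    a=(u-K[0,2])/K[0,0]; b=(v-K[1,2])/K[1,1]
    if name=="wrist":
        r=np.hypot(a,b); d=np.array([a/r*np.sin(r),b/r*np.sin(r),np.cos(r)]) if r>1e-9 else np.array([0,0,1.])
    else: d=np.array([a,b,1.])
    d=R.T@d; return -R.T@t, d/np.linalg.norm(d)
def onz(name,u,v,z,p=None):
    c,d=ray(name,u,v,p); return c+d*(z-c[2])/d[2]
def tri(*rs):
    A=np.zeros((3,3));b=np.zeros(3)
    for c,d in rs:
        M=np.eye(3)-np.outer(d,d);A+=M;b+=M@c
    X=np.linalg.solve(A,b); return X,[np.linalg.norm((np.eye(3)-np.outer(d,d))@(X-c)) for c,d in rs]
def proj(name,X,p=None):
    p=p or vision.camera_params(name); c=np.array(p["R"])@X+np.array(p["t"]);K=np.array(p["intrinsics"])
    return (K@(c/c[2]))[:2]
def snap(name,f):
    im=vision.capture(name); cv2.imwrite("pics/"+f,cv2.cvtColor(im,cv2.COLOR_RGB2BGR)); return im
E
python3 - <<'E'
from h import *
for n in ("scene","top"):
    snap(n,n+"1.png"); p=vision.camera_params(n); print(n,-np.array(p["R"]).T@p["t"],np.array(p["R"])[2], p["intrinsics"][0])
s=env.read_state();print(s,env.grip_point_offset)
E
```

```text
scene [1.0591656  0.05656559 0.85284533] [-0.54470686 -0.03220719 -0.83800783] [383.67802111   0.         277.68522996]
top [0.38663599 0.05372876 1.02519944] [ 0.20490669 -0.02481805 -0.97846682] [498.1680657    0.         276.95477173]
{'t': 0.1, 'joint_positions': array([ 1.21799619e+00,  3.20219039e-01,  1.56556061e+00, -1.18218779e-05,
        1.25736333e+00, -2.00217425e-02]), 'qvel': array([ 1.47484056e-03, -9.50486663e-04, -5.63415031e-04,  9.67292667e-05,
        7.14902667e-04, -7.26612036e-04]), 'tau': array([-3.14681420e-04, -4.16407800e+01, -2.34704947e+01, -6.78303195e-05,
        4.90309292e-03,  8.14475612e-06]), 'ee_pos': array([0.18770553, 0.54305756, 0.23057006]), 'ee_rot': array([ 1.65620649e-01,  9.86189231e-01, -7.62776387e-04, -1.38139414e-04]), 'contact_force': array([ 1.04660571,  0.06100487, -0.05977882]), 'moment': array([ 0.01926307, -0.0516568 , -0.02725538]), 'opening': 0.08528208574378537} -0.0187
```

View pics/scene1.png

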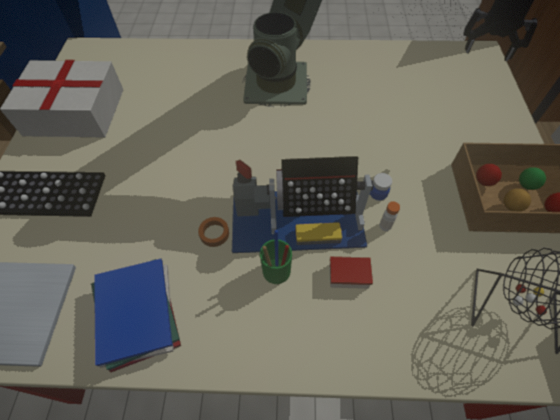

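View pics/top1.png

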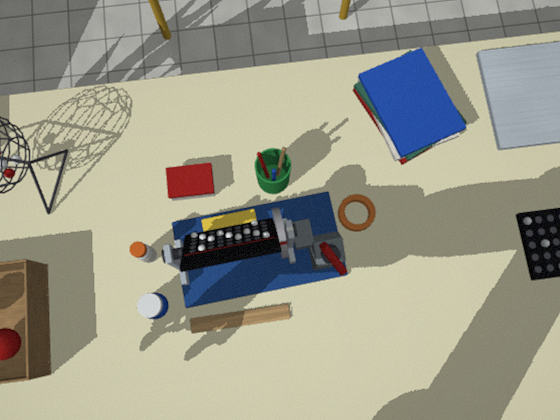

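The scene view shows the stand with the board leaning to the robot's side, its top edge at about (282,160)–(357,157) and the knob at (244,172). In the top view the blue plate's corners are near (172,221), (332,194), (346,276) and (187,303). The knob is at (334,258), the board's top edge at about (180,270)–(280,256) and the ruler at (240,318).

```bash
python3 - <<'E'
from h import *
im=cv2.cvtColor(cv2.imread("pics/top1.png"),cv2.COLOR_BGR2HSV)
m=cv2.inRange(im,(105,120,30),(125,255,255)); m[:185]=0;m[310:]=0;m[:,:168]=0;m[:,352:]=0; m[285:,:180]=0
n,l,st,_=cv2.connectedComponentsWithStats(m)
m=np.isin(l,[i for i in range(1,n) if st[i,4]>40]).astype(np.uint8)
ys,xs=np.nonzero(m)
P=np.array([onz("top",x,y,0.01)[:2] for x,y in cv2.convexHull(np.c_[xs,ys])[:,0]])
r=cv2.minAreaRect((P*1000).astype(np.float32)); B=cv2.boxPoints(r);print(r,B.round())
# frame y axis: long direction (points +y world approx)
e=[B[(i+1)%4]-B[i] for i in range(4)]; y=max(e,key=lambda v:np.linalg.norm(v)*(v[1]>0)); y=y/np.linalg.norm(y); x=np.array([y[1],-y[0]])
c=np.array(r[0])/1000; O=c+y*0.0475; yaw=np.arctan2(x[1],x[0]); print("O",O,"yaw",yaw)
k=np.array([*(O+x*-.064+y*-.175),.139]);print("knob pred",k,proj("top",k),proj("scene",k))
for n in("top","scene"):
    i=cv2.cvtColor(cv2.imread(f"pics/{n}1.png"),cv2.COLOR_BGR2HSV)
    mm=cv2.inRange(i,(0,150,40),(6,255,255))|cv2.inRange(i,(172,150,40),(180,255,255))
    u,v=proj(n,k).astype(int); w=np.zeros_like(mm); w[v-30:v+30,u-30:u+30]=255; mm&=w
    yy,xx=np.nonzero(mm); print(n,xx.mean(),yy.mean(),len(xx),cv2.minAreaRect(np.c_[xx,yy].astype(np.float32)))
    # dark board
for a in np.arange(0,1.11,.1):
    E=[np.array([*(O+x*(-.07*np.sin(a))+y*s),.14+.07*np.cos(a)]) for s in(-.086,.086)]
    print(round(a,1),[proj(n,q).round() for n in("top","scene") for q in E])
a=cv2.imread("pics/top1.png")[180:340,120:370];b=cv2.imread("pics/scene1.png")[130:290,200:450]
cv2.imwrite("pics/crop.png",cv2.resize(np.vstack([a,b]),None,fx=1.87*1,fy=1.87,interpolation=2) if 0 else cv2.resize(np.hstack([a,b]),None,fx=1.6,fy=1.6,interpolation=2))
E
```

```text
((535.6912231445312, 74.71586608886719), (177.46731567382812, 331.5380859375), 4.218253135681152) [[435. 234.]
 [459. -97.]
 [636. -84.]
 [612. 247.]]
O [0.53219732 0.12208719] yaw 0.073622435
knob pred [ 0.48124297 -0.05714632  0.139     ] [332.45374281 258.5196701 ] [243.2359337 167.9463959]
top 332.5032679738562 257.9542483660131 306 ((332.3199768066406, 258.2599792480469), (37.59999465942383, 9.0), 53.13010025024414)
scene nan nan 0 ((0.0, 0.0), (0.0, 0.0), 0.0)
0.0 [array([276., 226.]), array([174., 247.]), array([281., 169.]), array([361., 165.])]
0.1 [array([277., 230.]), array([175., 251.]), array([281., 166.]), array([361., 163.])]
0.2 [array([278., 235.]), array([176., 255.]), array([281., 164.]), array([360., 161.])]
0.3 [array([279., 239.]), array([177., 259.]), array([281., 162.]), array([360., 159.])]
0.4 [array([280., 243.]), array([178., 263.]), array([281., 160.]), array([359., 157.])]
0.5 [array([280., 247.]), array([178., 267.]), array([281., 159.]), array([358., 156.])]
0.6 [array([281., 250.]), array([179., 271.]), array([281., 158.]), array([358., 155.])]
0.7 [array([282., 254.]), array([180., 274.]), array([281., 157.]), array([357., 154.])]
0.8 [array([282., 257.]), array([182., 278.]), array([280., 157.]), array([356., 154.])]
0.9 [array([283., 260.]), array([183., 281.]), array([280., 157.]), array([356., 154.])]
1.0 [array([283., 263.]), array([184., 283.]), array([280., 157.]), array([355., 154.])]
1.1 [array([284., 266.]), array([185., 285.]), array([280., 158.]), array([354., 155.])]<stdin>:17: RuntimeWarning: Mean of empty slice.
  ret = ret.dtype.type(ret / rcount)
```

View pics/crop.png

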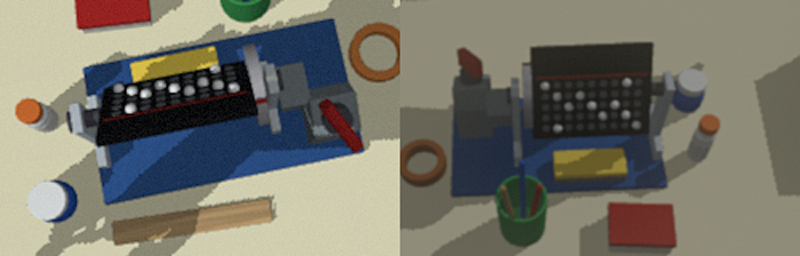

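The board leans about +0.6 rad, and the predicted knob pixel matches the measured one to within 1 px. The tool stays vertical, so I'll straddle the bare top edge with open jaws along frame x and close over the axis to square the board. First I'll rise and turn.

Call:
jog_arm:
  plan: "1 0 0 -6 8.34;1 0 0 -6 8.34;1 0 0 -6 8.34;1 0 0 -6 8.34;1 0 0 -6 8.34;1 0 0 -6 8.34;1 0 0 -6 8.34;1 0 0 -6 8.34"
  squeeze: 30

```text
t: 0.9
ee_pos: [0.1868, 0.5405, 0.2747]
ee_rot: [0.694, 0.72, -0.006, 0.003]
contact_force: [0.4, 0.6, 0.2]
opening: 0.0856
```

Call:
jog_arm:
  plan: "1 -37 24 0 0;1 -37 24 0 0;1 -37 24 0 0;1 -37 24 0 0;1 -37 24 0 0;1 -37 24 0 0;1 -37 24 0 0;1 -37 24 0 0;1 -37 24 0 0;1 -37 24 0 0;1 -37 24 0 0;1 -37 24 0 0"

```text
t: 2.1
ee_pos: [0.4974, 0.0949, 0.2746]
ee_rot: [0.691, 0.723, -0.008, 0.002]
contact_force: [1.1, 0.4, 0.9]
opening: 0.0853
```

```bash
cat >> h.py <<'E'
from scipy.spatial.transform import Rotation as Ro
O=np.array([.5322,.1221]);YAW=.0736
def go(fx,fy,z,jaw=None):
    "jog to frame point (fx,fy) m, TCP height z, jaw angle in frame rad"
    s=env.read_state();R=Ro.from_quat(s["ee_rot"]).as_matrix()
    c,n=np.cos(YAW),np.sin(YAW); T=np.array([O[0]+c*fx-n*fy,O[1]+n*fx+c*fy,z])
    th=np.arctan2(R[1,1],R[0,1])
    print("t",round(s["t"],2),"tcp",s["ee_pos"].round(4),"th",round(th,3),"tilt",R[:,2].round(3),"open",s["opening"].round(4),"F",s["contact_force"].round(1),"q6",s["joint_positions"][5].round(2))
    print("shift mm",(R.T@(T-s["ee_pos"])*1000).round(1),"turn deg",None if jaw is None else np.degrees(th-jaw-YAW).round(1))
E
python3 - <<'E'
from h import *
go(-.02,0,.175,0)
p=vision.camera_params("wrist"); snap("wrist","w1.png"); print(p["intrinsics"])
E
```

```text
Traceback (most recent call last):
  File "h.py", line 29, in go
    print("t",round(s["t"],2),"tcp",s["ee_pos"].round(4),"th",round(th,3),"tilt",R[:,2].round(3),"open",s["opening"].round(4),"F",s["contact_force"].round(1),"q6",s["joint_positions"][5].round(2))
                                                                                                        ^^^^^^^^^^^^^^^^^^
AttributeError: 'float' object has no attribute 'round'
```

```bash
sed -i 's/s\["opening"\].round(4)/round(s["opening"],4)/' h.py
python3 - <<'E'
from h import *
go(-.02,0,.175,0)
p=vision.camera_params("wrist"); snap("wrist","w1.png"); print(p["intrinsics"])
E
```

```text
t 2.1 tcp [0.4974 0.0949 0.2746] th 0.045 tilt [-0.009 -0.014 -1.   ] open 0.0853 F [1.1 0.4 0.9] q6 0.13
shift mm [26.4 16.9 99.1] turn deg -1.6
[[325.1922621    0.         284.63732084]
 [  0.         325.1922621  208.78408187]
 [  0.           0.           1.        ]]
```

View pics/w1.png

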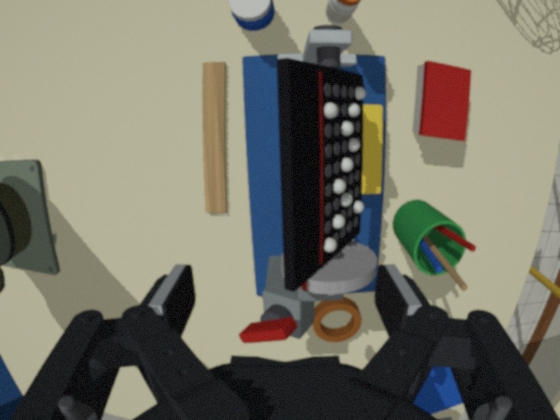

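The wrist view shows the board's top edge running from about (281,62) to (286,287). The knob is at (268,330), and the jaws are at the bottom, short of the board's middle.

```bash
python3 - <<'E'
from h import *
c,n=np.cos(YAW),np.sin(YAW);F=np.array([[c,n,0],[-n,c,0],[0,0,1]])
for a in(.5,.6,.7,.8):
    z=.14+.07*np.cos(a)-.005*np.sin(a)
    print(a,"expect x",round(-.07*np.sin(a)-.005*np.cos(a),4),[ (F@(onz("wrist",u,v,z)-[*O,0])).round(4) for u,v in((281,63),(286,286))])
print("knob",F@(onz("wrist",268,330,.145)-[*O,0]))
E
```

```text
0.5 expect x -0.0379 [array([-0.0324,  0.0761,  0.199 ]), array([-0.0342, -0.087 ,  0.199 ])]
0.6 expect x -0.0437 [array([-0.0324,  0.0766,  0.195 ]), array([-0.0343, -0.0895,  0.195 ])]
0.7 expect x -0.0489 [array([-0.0325,  0.0772,  0.1903]), array([-0.0343, -0.0924,  0.1903])]
0.8 expect x -0.0537 [array([-0.0325,  0.0779,  0.1852]), array([-0.0345, -0.0956,  0.1852])]
knob [-0.05603776 -0.17616196  0.145     ]
```

Call:
jog_arm:
  plan: "1 9 6 0 -1;1 9 6 0 -0.6;1 8 5 0 0"

```text
t: 2.45
ee_pos: [0.5177, 0.1158, 0.2725]
ee_rot: [0.684, 0.73, -0.01, 0.004]
contact_force: [-0.5, 0.1, 0.7]
opening: 0.0852
```

The wrist view disagrees with the top view by about 8 mm in x, so I'll measure once more with colour masks.

```bash
python3 - <<'E'
from h import *
c,n=np.cos(YAW),np.sin(YAW);F=np.array([[c,n,0],[-n,c,0],[0,0,1]])
fr=lambda X:(F@(X-np.array([*O,0]))*1000).round(1)
p=vision.camera_params("wrist"); im=snap("wrist","w2.png"); h=cv2.cvtColor(im,cv2.COLOR_RGB2HSV)
red=cv2.inRange(h,(0,150,60),(6,255,255))|cv2.inRange(h,(172,150,60),(180,255,255))
k,l,st,ce=cv2.connectedComponentsWithStats(red)
for i in range(1,k):
    if st[i,4]>60: print("red",st[i],ce[i].round(1),fr(onz("wrist",*ce[i],.151,p)))
it=cv2.cvtColor(cv2.imread("pics/top1.png"),cv2.COLOR_BGR2HSV)
print("knob via top z=.151",fr(onz("top",332.5,258,.151)), "expect top-face centre", -64-14*.479,-175,139+14*.878)
blue=cv2.inRange(h,(105,120,30),(125,255,255))
# left plate edge & board left edge by row
for y in range(60,330,20):
    xb=np.nonzero(blue[y,200:400])[0]; d=np.nonzero(im[y,200:400].max(1)<35)[0]
    if len(xb) and len(d): print(y,"plate x",xb[0]+200,fr(onz("wrist",xb[0]+200,y,.01,p)),"dark",d[0]+200,fr(onz("wrist",d[0]+200,y,.195,p)),"plateR",xb[-1]+200,fr(onz("wrist",xb[-1]+200,y,.01,p)))
go(-.02,0,.175,0)
E
```

```text
red [ 404   77   54   81 3457] [431.  117.5] [109.2  67.2 151. ]
red [293  96   4 188 525] [294.4 180.7] [ -7.5  10.6 151. ]
red [419 245  34  27 210] [435.9 257.4] [131.1 -64.5 151. ]
red [220 331  53  22 880] [247.1 342.6] [ -57.  -163.6  151. ]
knob via top z=.151 [ -64.3 -173.7  151. ] expect top-face centre -70.706 -175 151.292
100 plate x 229 [-85.  81.  10.] dark 249 [-38.4  76.8 195. ] plateR 369 [88.4 81.3 10. ]
120 plate x 230 [-84.4  55.8  10. ] dark 250 [-38.   63.3 195. ] plateR 369 [89. 56. 10.]
140 plate x 230 [-85.3  30.6  10. ] dark 250 [-38.3  49.7 195. ] plateR 368 [88.5 30.5 10. ]
160 plate x 231 [-85.1   4.9  10. ] dark 251 [-38.1  35.9 195. ] plateR 367 [88.3  4.6 10. ]
180 plate x 232 [-85.  -21.2  10. ] dark 252 [-37.8  21.8 195. ] plateR 366 [ 88.4 -21.7  10. ]
200 plate x 233 [-85.1 -48.1  10. ] dark 253 [-37.6   7.3 195. ] plateR 365 [ 88.7 -48.9  10. ]
220 plate x 235 [-84. -76.  10.] dark 254 [-37.5  -7.8 195. ] plateR 364 [ 89.3 -77.   10. ]
240 plate x 236 [ -84.5 -105.2   10. ] dark 255 [-37.4 -23.5 195. ] plateR 362 [  88.8 -106.4   10. ]
260 plate x 238 [ -83.7 -136.    10. ] dark 255 [-38.1 -40.1 195. ] plateR 360 [  88.6 -137.5   10. ]
280 plate x 239 [ -84.5 -168.9   10. ] dark 256 [-38.2 -57.8 195. ] plateR 358 [  88.6 -170.6   10. ]
300 plate x 241 [ -84.1 -204.2   10. ] dark 257 [-38.3 -76.9 195. ] plateR 356 [  89.  -206.1   10. ]
t 2.5 tcp [0.5184 0.1173 0.2723] th 0.066 tilt [-0.008 -0.019 -1.   ] open 0.0858 F [ 1.5  1.  -0.3] q6 0.15
shift mm [ 5.5 -5.  97.3] turn deg -0.4
```

View pics/w2.png

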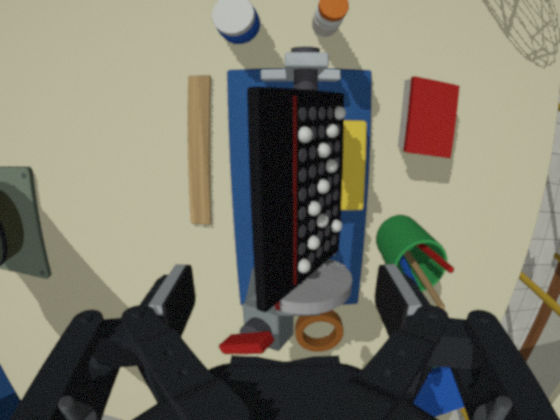

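The plate measures x −84.6 to +88.7 in the wrist view, which puts the frame origin 2 mm farther out in x. The board's rear top corner gives a lean of about 0.54 rad, and both jaws clear the board. I'll descend, move over the axis and close.

Call:
jog_arm:
  plan: "1 3 -2 20 0;1 2 -1 25 0;1 0 0 25 0;1 0 0 18 0;1 0 0 8 0;1 0 0 0 0"

```text
t: 3.1
ee_pos: [0.5124, 0.1309, 0.1742]
ee_rot: [0.677, 0.736, -0.008, 0.004]
contact_force: [0.2, 0.1, 0.2]
opening: 0.0855
```

```bash
sed -i 's/^O=.*/O=np.array([.5342,.1223]);YAW=.0736/' h.py
python3 -c "
from h import *
go(0,0,.175,0)"
```

```text
t 3.1 tcp [0.5124 0.1309 0.1742] th 0.082 tilt [-0.005 -0.017 -1.   ] open 0.0855 F [0.2 0.1 0.2] q6 0.16
shift mm [-10.4  21.   -0.8] turn deg 0.5
```

Call:
jog_arm:
  plan: "1 -3 7 0 0.5;0.8 -3 7 0 0;0.7 -2 6 0 0;0.6 0 0 0 0;0.5 0 0 0 0;0.4 0 0 0 0;0.3 0 0 0 0;0.2 0 0 0 0;0.2 0 0 0 0"

```text
t: 4.0
ee_pos: [0.5351, 0.1251, 0.1783]
ee_rot: [0.681, 0.733, -0.006, 0.005]
contact_force: [-1.9, -0.1, 1.2]
opening: 0.0171
```

```bash

python3 -c "
from h import *
go(0,0,.175,0)"
```

```text
t 4.0 tcp [0.5351 0.1251 0.1783] th 0.074 tilt [-0.002 -0.016 -1.   ] open 0.0171 F [-1.9 -0.1  1.2] q6 0.15
shift mm [-2.6 -1.1  3.3] turn deg 0.0
```

Now close fully on the board to square it.

Call:
jog_arm:
  plan: "0 0 -1 0 0;0 0 0 0 0;0 0 0 0 0;0 0 0 0 0"
  squeeze: 25

```text
t: 4.4
ee_pos: [0.5341, 0.125, 0.1784]
ee_rot: [0.68, 0.733, -0.006, 0.005]
contact_force: [-1.8, -0.3, 2.1]
opening: 0.0095
```

```bash

python3 -c "
from h import *
go(0,0,.175,0)"
```

```text
t 4.4 tcp [0.5341 0.125  0.1784] th 0.074 tilt [-0.001 -0.016 -1.   ] open 0.0095 F [-1.8 -0.3  2.1] q6 0.15
shift mm [-2.6 -0.1  3.5] turn deg 0.0
```

The board is held at 9.5 mm opening, centred over its axis with very low side force, so it is upright. I'll release it and rise.

Call:
jog_arm:
  plan: "0.15 0 0 0 0;0.3 0 0 0 0;0.5 0 0 0 0;0.5 0 0 -25 0;0.5 0 0 -35 0;0.5 0 0 -35 0;0.5 0 0 0 0"

```text
t: 5.1
ee_pos: [0.5359, 0.1266, 0.2751]
ee_rot: [0.681, 0.733, -0.006, 0.006]
contact_force: [-0.1, -0.0, 0.2]
opening: 0.0427
```

```bash

python3 -c "
from h import *
go(-.064,-.175,.235,-.857);p=vision.camera_params('wrist');im=snap('wrist','w3.png')"
```

```text
t 5.1 tcp [0.5359 0.1266 0.2751] th 0.074 tilt [ 0.001 -0.016 -1.   ] open 0.0427 F [-0.1 -0.   0.2] q6 0.15
shift mm [-178.4  -66.    43.1] turn deg 49.1
```

View pics/w3.png

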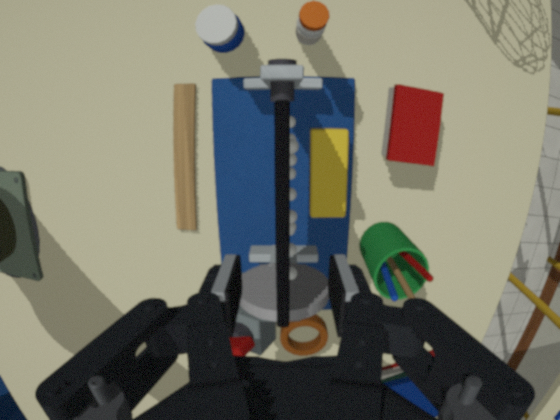

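The board is upright: it shows edge-on at x≈282, with the balls just visible on the front side. Next is the knob.

Call:
jog_arm:
  plan: "0.5 -36 -13 0 0;0.5 -36 -13 0 0;0.5 -36 -13 0 0;0.5 -36 -13 0 0;0.5 -36 -13 0 0;0.5 0 0 0 8.2;0.5 0 0 0 8.2;0.5 0 0 0 8.2;0.5 0 0 0 8.2;0.5 0 0 0 8.2;0.5 0 0 0 8.2;0.5 0 0 0 0"

```text
t: 6.35
ee_pos: [0.4757, -0.0654, 0.2605]
ee_rot: [0.93, 0.368, -0.015, 0.003]
contact_force: [0.6, 0.4, -0.3]
opening: 0.0427
```

```bash

python3 - <<'E'
from h import *
go(-.064,-.175,.200,-.857)
c,n=np.cos(YAW),np.sin(YAW);F=np.array([[c,n,0],[-n,c,0],[0,0,1]])
p=vision.camera_params("wrist"); im=snap("wrist","w4.png"); h=cv2.cvtColor(im,cv2.COLOR_RGB2HSV)
red=cv2.inRange(h,(0,150,60),(6,255,255))|cv2.inRange(h,(172,150,60),(180,255,255))
k,l,st,ce=cv2.connectedComponentsWithStats(red)
for i in range(1,k):
    if st[i,4]>100: print("red",st[i],ce[i].round(1),F@(onz("wrist",*ce[i],.151,p)-[*O,0]))
E
```

```text
t 6.35 tcp [ 0.4757 -0.0654  0.2605] th -0.816 tilt [-0.026 -0.016 -1.   ] open 0.0427 F [ 0.6  0.4 -0.3] q6 0.67
shift mm [13.1 -0.7 60.2] turn deg -1.9
red [504  36  27  66 377] [519.1  62.5] [ 0.16390518 -0.26194369  0.151     ]
red [238  45  19  16 107] [247.5  52.2] [ 0.00212607 -0.08610746  0.151     ]
red [ 270  146   32   75 1460] [284.6 181.4] [-0.0590775  -0.17169145  0.151     ]
```

View pics/w4.png

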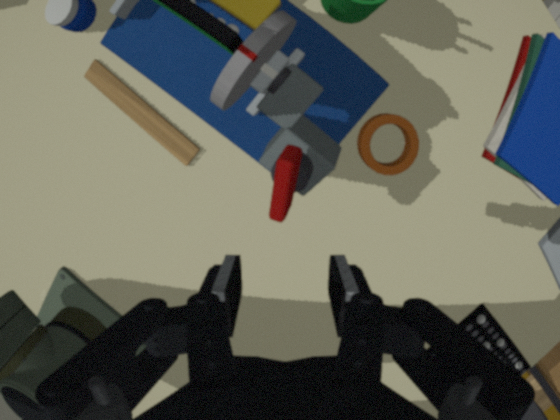

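The bar runs from (288,148) to (280,220), between the jaws and nearly in line with them. I'll compare its outline with the bar corners expected from the given sizes.

```bash

python3 - <<'E'
from h import *
c,n=np.cos(YAW),np.sin(YAW);F=np.array([[c,n,0],[-n,c,0],[0,0,1]])
p=vision.camera_params("wrist");K=np.array(p["intrinsics"])
X=np.array([np.cos(.5),0,np.sin(.5)]);Z=np.array([-np.sin(.5),0,np.cos(.5)]);Y=np.array([0,1.,0])
L=np.cos(.65)*X+np.sin(.65)*Y;N=np.cross(Z,L)
for off in(0,.006,.012):
  px=[]
  for a in(-1,1):
    for b in(-1,1):
      for d in(-1,1):
        w=F.T@(np.array([-.064,-.175,.139])+L*.033*a+N*.0075*b+Z*.014*d+np.array([1,0,0])*off)+[*O,0]
        q=np.array(p["R"])@w+p["t"]; r=np.arctan2(np.hypot(*q[:2]),q[2]);px.append(K[:2,2]+K[0,0]*r*q[:2]/np.hypot(*q[:2]))
  px=np.array(px).astype(np.float32);hull=cv2.convexHull(px);M=cv2.moments(hull);print(off,px.min(0),px.max(0),M["m10"]/M["m00"],M["m01"]/M["m00"],M["m00"])
E
```

```text
0 [267.458   140.94159] [297.74365 226.14058] 283.5648956013995 182.27044682353173 2144.933417883236
0.006 [272.4833  135.28302] [302.05447 221.11931] 288.1422913313958 176.91894122219983 2146.6220687942114
0.012 [277.55978 129.61269] [306.86786 216.03743] 292.7585892643913 171.53501431314797 2145.389878675109
```

The model matches to within about 1 px, so the knob position is confirmed. I'll descend over the bar.

Call:
jog_arm:
  plan: "0.5 7 0 20 -1;0.5 6 0 25 -0.9;0.5 0 0 25 0;0.5 0 0 20 0;0.5 0 0 0 0"

```text
t: 6.9
ee_pos: [0.4826, -0.0575, 0.1655]
ee_rot: [0.92, 0.393, -0.015, 0.002]
contact_force: [0.5, 0.4, 0.2]
opening: 0.0426
```

```bash
python3 -c "
from h import *
go(-.064,-.175,.128,-.857)"
```

```text
t 6.9 tcp [ 0.4826 -0.0575  0.1655] th -0.764 tilt [-0.026 -0.016 -1.   ] open 0.0426 F [0.5 0.4 0.2] q6 0.64
shift mm [ 2.   0.4 37.5] turn deg 1.1
```

Call:
jog_arm:
  plan: "0.5 1 0 15 1;0.5 1 0 15 0;0.5 0 0 8 0;0.35 0 0 0 0;0.25 0 0 0 0;0.2 0 0 0 0;0.2 0 0 0 0"

```text
t: 7.6
ee_pos: [0.4875, -0.0592, 0.1294]
ee_rot: [0.921, 0.389, -0.012, 0.007]
contact_force: [-0.6, 0.1, -6.9]
opening: 0.0301
```

```bash
python3 -c "
from h import *
go(-.064,-.175,.128,-.857)"
```

```text
t 7.6 tcp [ 0.4875 -0.0592  0.1294] th -0.772 tilt [-0.016 -0.021 -1.   ] open 0.0301 F [-0.6  0.1 -6.9] q6 0.66
shift mm [-1.3 -4.7  1.4] turn deg 0.7
```

The jaws stopped at 30 mm and the tool has moved 5 mm, so I'll look.

```bash
python3 -c "
from h import *
a=snap('wrist','w5.png');b=snap('scene','s5.png')
o=np.hstack([cv2.resize(a[120:420,180:400],(440,600)),cv2.resize(b[130:230,220:280],(360,600),interpolation=2)])
cv2.imwrite('pics/w5c.png',cv2.cvtColor(o,cv2.COLOR_RGB2BGR));s=env.read_state();print(s['opening'],s['contact_force'],s['moment'])"
```

```text
0.030472551725661597 [ 1.16393614 -0.51902109 -5.45034817] [-0.23995309 -0.35144104 -0.16802677]
```

View pics/w5c.png

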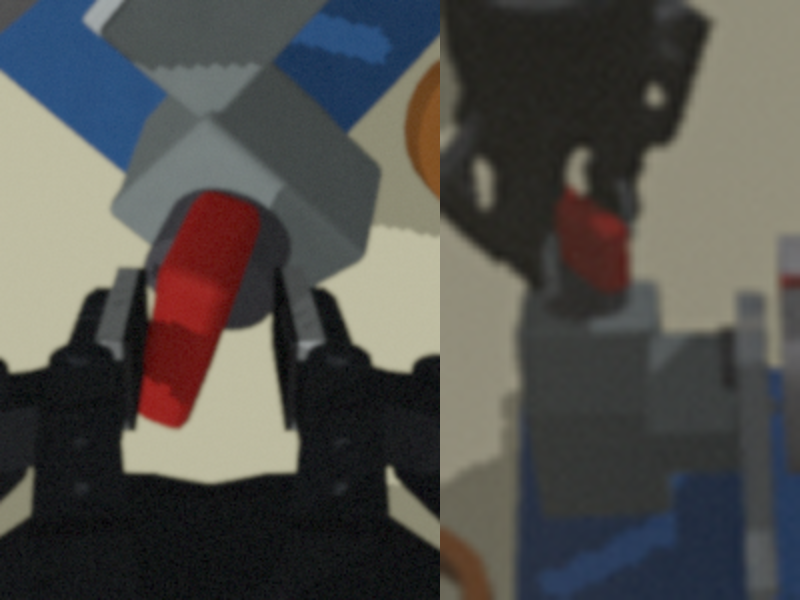

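The bar touches the left finger. The right fingertip is against the knob's dark hub and pushed the tool aside. I'll open, rise about 8 mm, recentre and close again.

Call:
jog_arm:
  plan: "0.5 0 0 -4 0;0.5 -1 -3 -5 0;0.5 0 -2 0 0.7;0.3 0 0 0 0;0.25 0 0 0 0;0.2 0 0 0 0;0.2 0 0 0 0"

```text
t: 8.4
ee_pos: [0.483, -0.0553, 0.1421]
ee_rot: [0.924, 0.383, -0.01, 0.007]
contact_force: [0.3, -0.0, 0.2]
opening: 0.0174
```

```bash
python3 -c "
from h import *
go(-.064,-.175,.138,-.857)"
```

```text
t 8.4 tcp [ 0.483  -0.0553  0.1421] th -0.784 tilt [-0.014 -0.021 -1.   ] open 0.0174 F [ 0.3 -0.   0.2] q6 0.68
shift mm [-0.9  1.3  4.1] turn deg -0.1
```

Call:
jog_arm:
  plan: "0.25 0 2 1 0;0.2 -2 1 2 0;0 0 0 0 0;0 0 0 0 0;0 0 0 0 0"
  squeeze: 40

```text
t: 8.9
ee_pos: [0.4829, -0.0552, 0.1409]
ee_rot: [0.924, 0.381, -0.01, 0.002]
contact_force: [-1.4, 1.0, 3.4]
opening: 0.0167
```

```bash
python3 -c "
from h import *
go(-.067,-.175,.139,-.857)"
```

```text
t 8.9 tcp [ 0.4829 -0.0552  0.1409] th -0.788 tilt [-0.016 -0.012 -1.   ] open 0.0167 F [-1.4  1.   3.4] q6 0.67
shift mm [-3.2 -0.5  1.9] turn deg -0.3
```

Gripped at 16.7 mm, against an expected 15–22 mm. Now I'll turn clockwise, which is positive about tool z.

Call:
jog_arm:
  plan: "0 0 0 0 6;0 0 0 0 6;0 0 0 0 6;0 0 0 0 6"

```text
t: 9.3
ee_pos: [0.4817, -0.0564, 0.1421]
ee_rot: [0.985, 0.174, -0.011, 0.005]
contact_force: [-2.0, 1.4, 1.6]
opening: 0.0142
```

```bash
python3 -c "
from h import *
go(-.068,-.175,.139,-.857);s=env.read_state();print(s['moment'])"
```

```text
t 9.3 tcp [ 0.4817 -0.0564  0.1421] th -1.221 tilt [-0.019 -0.014 -1.   ] open 0.0142 F [-2.   1.4  1.6] q6 1.1
shift mm [-2.5 -0.1  3.2] turn deg -25.0
[0.25613781 0.05595169 0.03021827]
```

Call:
jog_arm:
  plan: "0 0 0 1 6;0 0 0 1 6;0 0 0 0 6;0 0 0 0 6;0 0 0 0 6;0 0 0 0 6"

```text
t: 9.9
ee_pos: [0.4811, -0.0573, 0.1429]
ee_rot: [0.989, -0.149, -0.009, 0.009]
contact_force: [-2.4, 0.3, 2.7]
opening: 0.014
```

```bash
python3 -c "
from h import *
go(-.068,-.175,.140,-.857);s=env.read_state();print(s['moment'])"
```

```text
t 9.9 tcp [ 0.4811 -0.0573  0.1429] th -1.869 tilt [-0.02  -0.015 -1.   ] open 0.014 F [-2.4  0.3  2.7] q6 1.75
shift mm [-1.7  0.4  3. ] turn deg -62.2
[0.87158338 0.20025558 0.56832694]
```

Call:
jog_arm:
  plan: "0 0 0 0 5;0 0 0 0 5;0 0 0 0 5;0 0 0 0 4"

```text
t: 10.3
ee_pos: [0.4803, -0.0574, 0.1439]
ee_rot: [0.949, -0.314, -0.009, 0.01]
contact_force: [-2.6, 2.5, 2.9]
opening: 0.0141
```

```bash
python3 -c "
from h import *
go(-.068,-.175,.140,-.857);s=env.read_state();print(s['moment']);snap('wrist','w6.png')"
```

```text
t 10.3 tcp [ 0.4803 -0.0574  0.1439] th -2.209 tilt [-0.023 -0.014 -1.   ] open 0.0141 F [-2.6  2.5  2.9] q6 2.09
shift mm [-0.9  0.4  3.9] turn deg -81.7
[0.74371781 0.4517806  0.85034377]
```

View pics/w6.png

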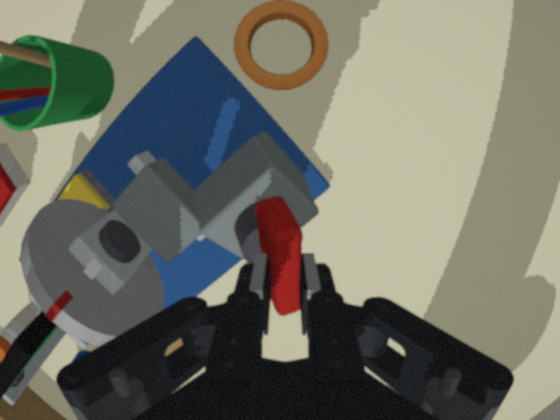

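The knob has turned a long way, but the bar lags a little in the jaws. I'll keep turning until the moment shows the stop.

Call:
jog_arm:
  plan: "0 0 0 1 4;0 0 0 1 4;0 0 0 0 0"

```text
t: 10.65
ee_pos: [0.4792, -0.0562, 0.1442]
ee_rot: [0.926, -0.376, -0.009, 0.011]
contact_force: [0.7, 0.9, -3.8]
opening: 0.014
```

```bash
python3 -c "
from h import *
go(-.068,-.175,.140,-.857);s=env.read_state();print(s['moment'])"
```

```text
t 10.65 tcp [ 0.4792 -0.0562  0.1442] th -2.342 tilt [-0.025 -0.013 -1.   ] open 0.014 F [ 0.7  0.9 -3.8] q6 2.22
shift mm [0.8 0.5 4.2] turn deg -89.3
[0.21306119 0.04755583 0.80082021]
```

Call:
jog_arm:
  plan: "0 0 0 1 5;0 0 0 1 5;0 0 0 0 0;0 0 0 0 0"
  squeeze: 60

```text
t: 11.05
ee_pos: [0.4794, -0.0555, 0.1442]
ee_rot: [0.896, -0.444, -0.008, 0.014]
contact_force: [-0.8, 2.5, 3.2]
opening: 0.0141
```

```bash
python3 -c "
from h import *
go(-.068,-.175,.140,-.857);s=env.read_state();print(s['moment'])"
```

```text
t 11.05 tcp [ 0.4794 -0.0555  0.1442] th -2.49 tilt [-0.026 -0.018 -1.   ] open 0.0141 F [-0.8  2.5  3.2] q6 2.38
shift mm [1.3 1.  4.2] turn deg -97.8
[0.33251694 0.45453977 2.34576833]
```

The moment has risen to 2.3 N·m, so something firm is stopping the knob: the end stop or a jam. I'll release, rise and measure the bar's direction.

Call:
jog_arm:
  plan: "0.3 0 0 0 0;0.5 0 0 0 -4;0.5 0 0 -15 0;0.5 0 0 -35 0;0.5 0 0 -35 0;0.5 -20 0 -20 0;0.5 -20 0 0 0;0.5 0 0 0 0"

```text
t: 11.85
ee_pos: [0.4605, -0.0255, 0.2503]
ee_rot: [0.906, -0.422, -0.005, 0.01]
contact_force: [0.0, -0.3, 0.6]
opening: 0.0423
```

```bash
cat >> h.py <<'E'
def barhull(phi,cam,p):
    c,n=np.cos(YAW),np.sin(YAW);F=np.array([[c,n,0],[-n,c,0],[0,0,1]])
    K=np.array(p["intrinsics"]);X=np.array([np.cos(.5),0,np.sin(.5)]);Z=np.array([-np.sin(.5),0,np.cos(.5)]);Y=np.array([0,1.,0])
    L=np.cos(phi)*X+np.sin(phi)*Y
    out=[]
    for a in(-1,1):
        w=F.T@(np.array([-.064,-.175,.139])+L*.033*a+Z*.014)+[*O,0]
        q=np.array(p["R"])@w+p["t"]; r=np.arctan2(np.hypot(*q[:2]),q[2])
        out.append(K[:2,2]+K[0,0]*(r*q[:2]/np.hypot(*q[:2]) if cam=="wrist" else q[:2]/q[2]))
    return np.array(out).round(1).tolist()
E
python3 - <<'E'
from h import *
go(-.068,-.175,.140,-.857)
for n in("wrist","top"):
    p=vision.camera_params(n); im=snap(n,n+"7.png")
    h=cv2.cvtColor(im,cv2.COLOR_RGB2HSV);red=cv2.inRange(h,(0,150,50),(6,255,255))|cv2.inRange(h,(172,150,50),(180,255,255))
    u,v=np.mean(barhull(0,n,p),0).astype(int);w=np.zeros_like(red);w[max(v-60,0):v+60,max(u-60,0):u+60]=255;red&=w
    y,x=np.nonzero(red); print(n,len(x),x.mean(),y.mean(),cv2.minAreaRect(np.c_[x,y].astype(np.float32))); 
    for f in(0,-.3,-.5,-.6): print(f,barhull(f,n,p))
a=cv2.imread("pics/wrist7.png");b=cv2.resize(cv2.imread("pics/top7.png")[190:310,160:360],(240,144)) 
b=cv2.copyMakeBorder(b,0,276,0,0,cv2.BORDER_CONSTANT);cv2.imwrite("pics/c7.png",np.hstack([a,b]))
E
```

```text
t 11.85 tcp [ 0.4605 -0.0255  0.2503] th -2.443 tilt [-0.018 -0.015 -1.   ] open 0.0423 F [ 0.  -0.3  0.6] q6 2.38
shift mm [ 36.4   3.6 110.4] turn deg -95.1
wrist 1828 284.27625820568926 155.07822757111597 ((285.6824951171875, 156.2518310546875), (83.1290054321289, 26.228778839111328), 70.01689147949219)
0 [[320.4, 182.8], [260.2, 145.7]]
-0.3 [[312.1, 191.5], [269.8, 135.3]]
-0.5 [[305.6, 196.2], [277.6, 130.0]]
-0.6 [[302.2, 198.1], [281.7, 127.9]]
top 10 279.9 227.6 ((279.5, 227.5), (1.0, 5.0), 90.0)
0 [[336.4, 277.3], [331.1, 243.0]]
-0.3 [[330.9, 277.6], [336.7, 242.6]]
-0.5 [[327.4, 277.0], [340.3, 243.3]]
-0.6 [[325.7, 276.4], [342.0, 243.9]]
```

View pics/c7.png

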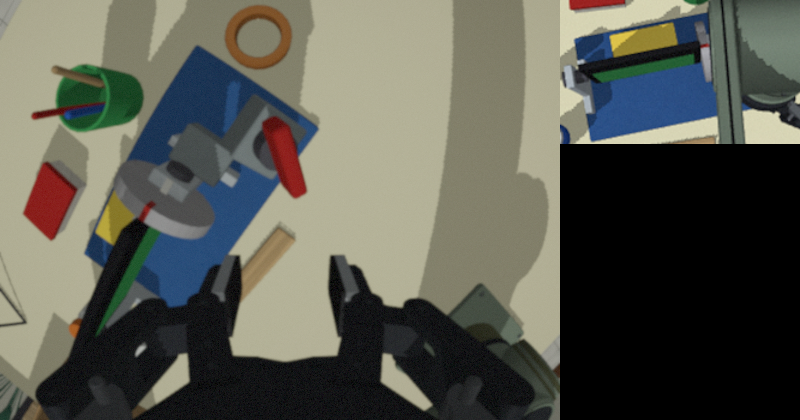

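The bar's axis in the wrist view runs from about (272,122) to (300,195). I'll work out the knob angle from the full bar outline and check the board's top strip in the top view.

```bash
python3 - <<'E'
from h import *
c,n=np.cos(YAW),np.sin(YAW);F=np.array([[c,n,0],[-n,c,0],[0,0,1]])
p=vision.camera_params("wrist");K=np.array(p["intrinsics"])
X=np.array([np.cos(.5),0,np.sin(.5)]);Z=np.array([-np.sin(.5),0,np.cos(.5)]);Y=np.array([0,1.,0])
for phi in(-.3,-.4,-.5,-.6,-.65):
  L=np.cos(phi)*X+np.sin(phi)*Y;N=np.cross(Z,L);px=[]
  for a in(-1,1):
   for b in(-1,1):
    for d in(-1,1):
     w=F.T@(np.array([-.064,-.175,.139])+L*.033*a+N*.0075*b+Z*.014*d)+[*O,0]
     q=np.array(p["R"])@w+p["t"];r=np.arctan2(np.hypot(*q[:2]),q[2]);px.append(K[:2,2]+K[0,0]*r*q[:2]/np.hypot(*q[:2]))
  px=np.array(px,np.float32);h=cv2.fillPoly if 0 else cv2.convexHull(px);print(phi,[np.round(v,1) for v in cv2.minAreaRect(h)],px.min(0).round(),px.max(0).round())
im=cv2.imread("pics/wrist7.png");h=cv2.cvtColor(im,cv2.COLOR_BGR2HSV);red=cv2.inRange(h,(0,150,50),(6,255,255))|cv2.inRange(h,(172,150,50),(180,255,255));red=red[100:215,240:330];y,x=np.nonzero(red);print("meas",x.min()+240,y.min()+100,x.max()+240,y.max()+100)
t=cv2.imread("pics/top7.png")
for u in(190,210,230,250,265):
  d=np.nonzero(t[215:275,u].max(1)<40)[0]+215
  E=lambda a,dx: None
  q=[(F@(onz("top",u,v,.21)-[*O,0])*1000).round(1)[0] for v in(d.min(),d.max())];print(u,d.min(),d.max(),"frame x of strip",q)
g=cv2.inRange(cv2.cvtColor(t,cv2.COLOR_BGR2HSV),(45,80,20),(85,255,255))[215:290,165:290]
ys,xs=np.nonzero(g)
for u in(190,210,230,250): 
  yy=ys[xs==u-165]+215
  if len(yy):print("green",u,yy.min(),yy.max(),"x at z.21",(F@(onz("top",u,yy.min(),.21)-[*O,0]))[0].round(4))
E
```

```text
-0.3 [array([285.5, 158.2]), array([88.7, 23.3]), np.float64(51.3)] [249. 119.] [319. 199.]
-0.4 [array([285.9, 158.3]), array([89.4, 25.7]), np.float64(58.1)] [252. 117.] [316. 201.]
-0.5 [array([286.2, 158.5]), array([90.2, 27.9]), np.float64(64.9)] [255. 115.] [313. 203.]
-0.6 [array([286.5, 158.8]), array([90.8, 29.8]), np.float64(71.5)] [258. 114.] [310. 204.]
-0.65 [array([286.6, 158.9]), array([91.1, 30.7]), np.float64(74.7)] [260. 114.] [308. 205.]
meas 263 117 305 197
190 241 258 frame x of strip [np.float64(2.0), np.float64(-25.8)]
210 237 246 frame x of strip [np.float64(2.1), np.float64(-12.7)]
230 233 241 frame x of strip [np.float64(2.2), np.float64(-11.0)]
250 229 238 frame x of strip [np.float64(2.2), np.float64(-12.6)]
265 226 234 frame x of strip [np.float64(2.3), np.float64(-11.0)]
green 190 250 255 x at z.21 -0.0128
green 210 246 254 x at z.21 -0.0127
green 230 242 250 x at z.21 -0.0127
green 250 238 246 x at z.21 -0.0126
```

The outline gives a knob angle of about 1.23 rad, against a stop at 1.25, and the board's front edge sits at upright to within about 0.04 rad. I'll back off toward the robot and make one final check with nothing in the way.

Call:
jog_arm:
  plan: "0.5 0 20 -20 0;0.5 0 40 0 -8;0.5 0 40 0 -8;0.5 -20 40 0 -8;0.5 -30 30 0 -8;0.5 -30 0 0 -8;0.5 0 0 0 0"

```text
t: 12.65
ee_pos: [0.2839, -0.1276, 0.2704]
ee_rot: [0.996, -0.085, -0.01, 0.01]
contact_force: [0.6, -0.2, 0.5]
opening: 0.0429
```

```bash
python3 - <<'E'
from h import *
go(-.068,-.175,.140,-.857)
a=snap("top","top8.png");b=snap("scene","scene8.png")
p=vision.camera_params("top")
h=cv2.cvtColor(a,cv2.COLOR_RGB2HSV);red=cv2.inRange(h,(0,150,50),(6,255,255))|cv2.inRange(h,(172,150,50),(180,255,255))
red[:235]=0;red[290:]=0;red[:,:300]=0;red[:,370:]=0;y,x=np.nonzero(red)
if len(x):print("top bar",len(x),cv2.minAreaRect(np.c_[x,y].astype(np.float32)))
for f in(-.4,-.5,-.6):
    q=np.array(barhull(f,"top",p));d=q[1]-q[0];print(f,q.tolist(),np.degrees(np.arctan2(d[1],d[0])))
o=np.hstack([cv2.resize(a[170:330,130:380],(400,256)),cv2.resize(b[130:290,200:450],(400,256))])
cv2.imwrite("pics/c8.png",cv2.cvtColor(o,cv2.COLOR_RGB2BGR))
E
```

```text
t 12.65 tcp [ 0.2839 -0.1276  0.2704] th -1.741 tilt [-0.021 -0.018 -1.   ] open 0.0429 F [ 0.6 -0.2  0.5] q6 1.31
shift mm [ 182.9 -105.1  125. ] turn deg -54.8
top bar 405 ((332.5, 258.0), (11.627553939819336, 37.11872863769531), 26.56505012512207)
-0.4 [[329.1, 277.4], [338.5, 242.9]] -74.75893471326899
-0.5 [[327.4, 277.0], [340.3, 243.3]] -69.05368790991486
-0.6 [[325.7, 276.4], [342.0, 243.9]] -63.36447434491672
```

View pics/c8.png

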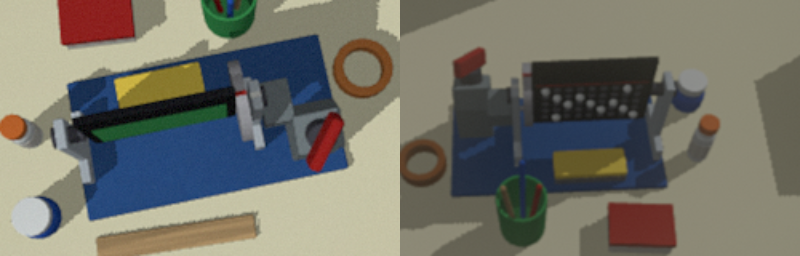

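The top view puts the bar at −63.4°, which is exactly the angle expected at the stop (1.25 rad). The board is upright, the bystanders look unmoved, and the arm is clear, so I'm handing in.

```bash
python3 -c "
from h import *
print(env.finish_job())"
```

```text
the job is handed in; nothing more can be done
None
```

The board stands upright and the red knob is turned clockwise to its stop. I handed the job in at about 12.7 s with the gripper clear of everything.

- **Board:** I straddled the bare top edge and closed the jaws over its axis, which squared it from about 0.55 rad of lean. In the top view the front edge reads upright to within 0.015–0.04 rad. The whole top strip reads 3–5 mm toward the robot, about 0.04–0.07 rad. I put that down to a black rim on the back face counted in the strip, but did not confirm it.
- **Knob:** I turned it until the moment rose to about 2.3 N·m, then let go. The final top view gives 1.25 rad, the locked stop; an earlier wrist view gave about 1.23.
- **First knob grasp:** a fingertip touched the knob's hub at about 7 N and pushed the tool 5 mm aside. I raised the tool and gripped again.
- **Frame position:** the top and wrist views differed by 2 mm in the stand's x position. I used the wrist value.
- **Other things on the desk:** by eye in the last pictures they are where they were. I did not measure them.

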